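# Cure the rocking modelling turntable

## Robot

A 6-joint arm with a two-finger parallel gripper is mounted at the origin on the work surface. World frame = base frame: x ahead of the robot, y to its left, z up, the work surface at z = 0. Lengths are in m, angles in rad, forces in N, time in s.
With the tool pointing down it reaches from about 0.25 to 0.725 m from the base axis. Payload 4 kg.
Tool frame: the origin (TCP) lies between the finger pads; the fingertips stand 25 mm ahead of it and the grasp point (between the pads) lies 6 mm ahead of it (env.nose_length is the distance from the TCP to the fingertips, in m); z points along the fingers, y is the line along which they close (so a half turn about z gives the same grasp; the last joint's range is limited). The gripper opens to 85 mm and grips with 20 to 120 N. Pads are 22 mm wide; open, the fingers measure 114 mm over their backs; the gripper's body (76 mm by 85 mm) begins 54 mm behind the grasp point. The pads swing forward as they close: fully open they stand 13 mm farther back than shut.
Start: joints at [1.179, 0.241, 0.005, 1.335, 0, 1.571], TCP at [0.191, 0.462, 0.256] pointing down, gripper open.
Joint ranges: [-2.72, 2.72], [-1.05, 1.87], [-1.09, 1.28], [-1.99, 2.15], [-1.42, 1.44], [-3.14, 3.14]. Speed limits (rad/s): [2.79, 2.79, 3.14, 3.14, 3.14, 3.14].

## Interface

Orientations are given as a unit quaternion [x, y, z, w].
In Python, from plant import get_state, imaging, ticket, env gives the robot as it stands. The module is installed in compiled form; this text tells all that it offers.
- The arm moves only by the tool send_rows, never from a script. Its argument "targets" is a list of rows, each a list of 5 numbers: the gripper's target within -1 to 1 (shut at 1, half-way at 0, fully open at -1), then the shift along the tool's x, y, z in cm, then the turn about the tool's z in rad. In form: [[claw, x, y, z, turn], ...]. A call has 1 to 10 rows; each row shifts and turns the commanded pose from where the row before left it, along the tool's axes as they then stand; what a row does not reach is not made up. A row lasts 1/10 s, in which the tool goes at most 50 mm and 8.59 degrees, less where a joint would pass 70% of its speed; a pose out of reach is approached as far as the arm can. A call with a gripper value outside its range is refused whole. The fingers move at their own pace and stop on an object; "newtons" is the grip in N (left out, the last holds). Time passes only in rows, so rows that do not move let the fingers close. It gives the time, the measured TCP pose, the force, the opening and the grip force at its end, in the units of the state.
- get_state(): the state, without advancing time (a new reading comes with each control period).
- imaging.grab_frame(name): name is "side" or "top"; returns the picture (384x512x3 uint8, blue, green, red); there is no depth.
- imaging.camera_model(name): a dict with "vfov" (degrees; the focal length in pixels is half the picture's height over the tangent of half this angle, whatever the lens; pixels are square), "cx", "cy" (the principal point, pixels), "world_to_cam" (4x4, takes a point from world to camera coordinates). Camera axes: x right, y up, looking along -z (the intrinsics and any distortion apply to the point x, -y, -z); pixel columns grow to the right and rows downward; lengths in m; the calibration is good to about 2 mm. A picture is of the moment at which its call begins. camera_model takes no time and is no camera call.
- ticket.sign_off(): hands the job in; it is judged then, once.
The state is a dict: "clock": time; "qpos": joint angles; "joint_vel": joint speeds; "joint_torque": joint torques, N m; "eef_pos": TCP position; "eef_rot": TCP orientation; "wrist_force": force on the tool from outside, world axes, zero at the start; "torque": the same for the moment, N m; "width": finger opening in m; "finger_force": force on a finger pad.
Only numpy, scipy, OpenCV 4.12 (cv2) and the standard library are available. Lean on these libraries where they do the work, as an engineer would, in place of code of your own. Each camera call takes 0.05 s, during which the arm holds its last target. There are 200 camera calls.

## Task

The modelling turntable rocks because one of the four wooden wedge shims under its feet is slack. Press down with a fingertip on the corners of its square base until you find the one that rocks, then push that corner's shim in until it is snug and all four feet bear, without jacking the base out of level, and press that corner once more to prove it firm. Only press and push: lift nothing, leave the turntable and the other three shims where they are, and do not disturb the things around.

Things in the scene. Friction and masses are not known exactly. Their poses are not given: they have to be found in the camera images.
- turntable: Modelling turntable, 4 kg, loose on four shims. Grey square base plate 180 x 180 x 8 mm, underside 27 mm above the bench; on it a black round housing, a disc 132 mm across (top 77 mm above the bench) and a plaster maquette, 156 mm high. Four round-ended rubber feet, 20 mm across, 70 mm from the middle in x and y. Origin: on the bench under the middle; x, y along the base's sides, turned any way.
- corner_1 (a point): Press point on the base's top, 35 mm above the bench, 16 mm in from both edges, at +74 mm in x and +74 mm in y of the turntable, nearly over its foot. At one of the four corners (any) the foot hangs 2.8-4.3 mm clear of its shim: pressed with over 3-5 N it dips that much and comes back when let go. A firm corner gives about 1 mm at 20 N.
- corner_2 (a point): Press point on the base's top, 35 mm above the bench, 16 mm in from both edges, at +74 mm in x and -74 mm in y of the turntable, nearly over its foot. At one of the four corners (any) the foot hangs 2.8-4.3 mm clear of its shim: pressed with over 3-5 N it dips that much and comes back when let go. A firm corner gives about 1 mm at 20 N.
- corner_3 (a point): Press point on the base's top, 35 mm above the bench, 16 mm in from both edges, at -74 mm in x and +74 mm in y of the turntable, nearly over its foot. At one of the four corners (any) the foot hangs 2.8-4.3 mm clear of its shim: pressed with over 3-5 N it dips that much and comes back when let go. A firm corner gives about 1 mm at 20 N.
- corner_4 (a point): Press point on the base's top, 35 mm above the bench, 16 mm in from both edges, at -74 mm in x and -74 mm in y of the turntable, nearly over its foot. At one of the four corners (any) the foot hangs 2.8-4.3 mm clear of its shim: pressed with over 3-5 N it dips that much and comes back when let go. A firm corner gives about 1 mm at 20 N.
- shim_1: Softwood wedge on the bench, thin end under the foot at corner_1, thick end out beyond the base. 28 mm wide, 64-80 long, thick end upright, 21-25 high; top falls 1 in 4; 25 g. Origin: on the bench, mid thick end; x: to the thin end (way in). If slack it slides in 11-17 mm at under 1 N till it meets the foot, then resists: at 6-10 N it is snug and stays, past 14 N it lifts or shifts the base.
- shim_2: Softwood wedge on the bench, thin end under the foot at corner_2, thick end out beyond the base. 28 mm wide, 64-80 long, thick end upright, 21-25 high; top falls 1 in 4; 25 g. Origin: on the bench, mid thick end; x: to the thin end (way in). If slack it slides in 11-17 mm at under 1 N till it meets the foot, then resists: at 6-10 N it is snug and stays, past 14 N it lifts or shifts the base.
- shim_3: Softwood wedge on the bench, thin end under the foot at corner_3, thick end out beyond the base. 28 mm wide, 64-80 long, thick end upright, 21-25 high; top falls 1 in 4; 25 g. Origin: on the bench, mid thick end; x: to the thin end (way in). If slack it slides in 11-17 mm at under 1 N till it meets the foot, then resists: at 6-10 N it is snug and stays, past 14 N it lifts or shifts the base.
- shim_4: Softwood wedge on the bench, thin end under the foot at corner_4, thick end out beyond the base. 28 mm wide, 64-80 long, thick end upright, 21-25 high; top falls 1 in 4; 25 g. Origin: on the bench, mid thick end; x: to the thin end (way in). If slack it slides in 11-17 mm at under 1 N till it meets the foot, then resists: at 6-10 N it is snug and stays, past 14 N it lifts or shifts the base.
- jar: Bystander: clear plastic jar with a white cap, 68 mm across, 95 mm high. Origin: centre of its underside.
- mallet: Bystander: wooden mallet lying on the bench, dark head 55 x 100 x 45 mm centred 110 mm along x from its origin, round handle 24 mm across from there back to 135 mm behind the origin. Origin: on the bench under the handle.
- offcut: Bystander: wood offcut 100 x 55 x 32 mm. Origin: centre of its underside.
Things that resemble listed ones, but are neither listed nor needed, are in the scene too. What is shaped like the shim_3 but blue or purple is not meant.

How it is judged:
By the outcome, as a careful person would: the job done as asked, in the order asked, and still so for the second after the job is handed in, with the robot touching nothing.
It also fails if it takes over 72 s, if anything falls off the work surface, if the arm or the gripper's body presses on something with over 40 N, if the wrist force passes 120 N, or if a joint passes its speed limit or range.

## Working session

There is one attempt and no reset: what is moved stays moved. The work goes in short steps, Python scripts to look and compute and a tool call to move; the robot and the scene stay as the last step left them, time stands still between calls to the robot, and variables do not carry over. Pictures are saved under pics/ and viewed, at most 10 in all, crops included, and the job is handed in when it is done.

Besides the shell and the picture viewer there is one more tool, called by a JSON object that holds its "method" and its "body", one argument or row to a line. send_rows: Moves the arm, as the interface text tells. Its arguments: {"type":"object","properties":{"targets":{"type":"array"},"newtons":{"type":"number"}},"required":["targets"]}

```bash
mkdir -p pics
python3 - <<'E'
from plant import get_state, imaging, env
import cv2
s=get_state(); print({k:s[k] for k in('clock','eef_pos','eef_rot','wrist_force','width')}, env.nose_length)
for n in('top','side'):
    cv2.imwrite(f'pics/{n}0.png',imaging.grab_frame(n)); print(imaging.camera_model(n))
E
```

```text
{'clock': 0.0, 'eef_pos': array([0.19072093, 0.46158051, 0.25542826]), 'eef_rot': array([ 1.94647259e-01,  9.80872773e-01, -1.00479596e-03, -1.95031305e-04]), 'wrist_force': array([-0.17204906, -0.18845393, -0.50564668]), 'width': 0.08509707091014068} 0.025
{'vfov': 47.3689948457766, 'cx': 260.9404570578821, 'cy': 189.9275531991742, 'world_to_cam': array([[ 0.00170087, -0.99998172,  0.0058022 ,  0.00754447],
       [ 0.99936086,  0.00190694,  0.03569654, -0.61215701],
       [-0.03570695,  0.00573778,  0.99934583, -1.23362276],
       [ 0.        ,  0.        ,  0.        ,  1.        ]])}
{'vfov': 46.127311980034534, 'cx': 253.18444428129231, 'cy': 196.52713680265822, 'world_to_cam': array([[ 0.9532067 , -0.30203356, -0.0131424 , -0.58599135],
       [ 0.16919608,  0.49694128,  0.85112987, -0.13562912],
       [-0.25053878, -0.81352633,  0.52479065, -1.18644995],
       [ 0.        ,  0.        ,  0.        ,  1.        ]])}
```

View pics/top0.png

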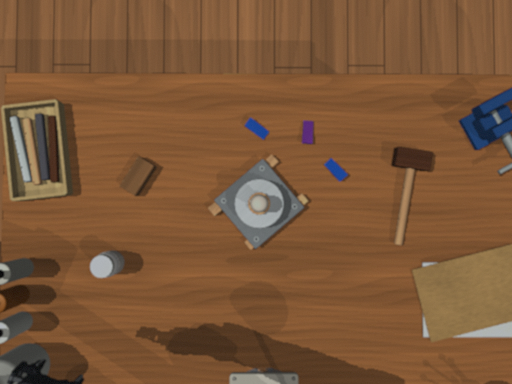

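View pics/side0.png

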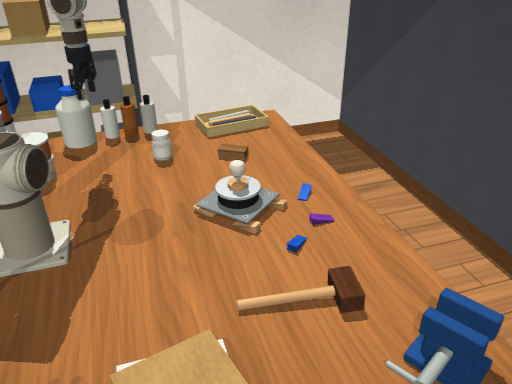

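Top view: turntable at about (260,203), its shims at (272,161), (303,200), (249,244) and (215,209). The jar, mallet and offcut are well clear; the decoy wedges are at (257,129), (308,132) and (337,170). Next I'll enlarge both views.

Run:
```python
import cv2
a=cv2.imread('pics/top0.png')[145:260,200:320]; cv2.imwrite('pics/topc.png',cv2.resize(a,None,fx=5,fy=5,interpolation=cv2.INTER_CUBIC))
a=cv2.imread('pics/side0.png')[155:240,185:295]; cv2.imwrite('pics/sidec.png',cv2.resize(a,None,fx=7,fy=7,interpolation=cv2.INTER_CUBIC))
```

```text
(no output)
```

View pics/topc.png

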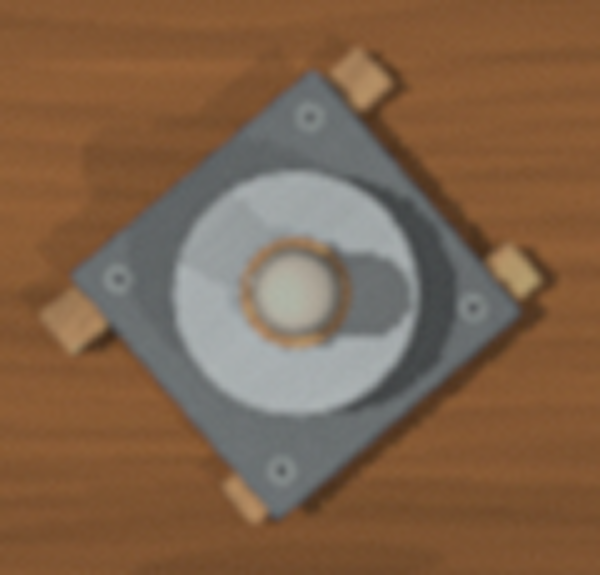

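View pics/sidec.png

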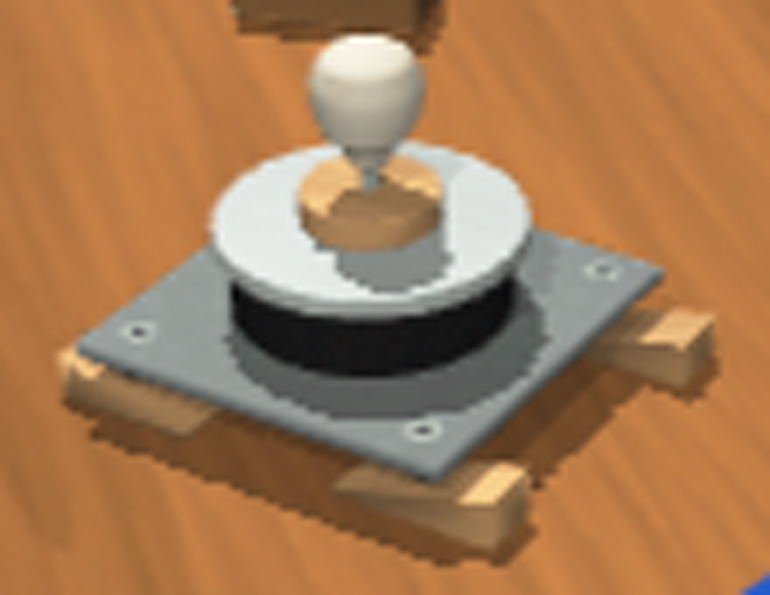

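Top crop: screws at crop pixels (310,118), (473,307), (281,470), (118,279); shim thick ends protrude at (362,80), (517,272), (246,498), (72,320). The side crop shows the same, with screws at (602,270), (423,430), (138,331).

```bash
cat > h.py <<'E'
import numpy as np
from plant import imaging
def ray(n,u,v):
    c=imaging.camera_model(n); f=192/np.tan(np.radians(c['vfov']/2)); M=c['world_to_cam']
    R,t=M[:3,:3],M[:3,3]; return -R.T@t, R.T@np.array([(u-c['cx'])/f,-(v-c['cy'])/f,-1])
def at(n,u,v,z):
    o,d=ray(n,u,v); return o+d*(z-o[2])/d[2]
def top(u,v,z): return at('top',200+(u+.5)/5-.5,145+(v+.5)/5-.5,z)
def side(u,v,z): return at('side',185+(u+.5)/7-.5,155+(v+.5)/7-.5,z)
E
python3 - <<'E'
from h import *
np.set_printoptions(precision=4,suppress=True)
S=np.array([top(*p,.035) for p in[(310,118),(473,307),(281,470),(118,279)]])
C=np.array([top(*p,.035) for p in[(313,71),(520,312),(275,519),(72,275)]])
print(S,S.mean(0));print(C,C.mean(0))
for P in(S,C):print([np.linalg.norm(P[i]-P[(i+1)%4]) for i in range(4)],[np.degrees(np.arctan2(*(P[(i+1)%4]-P[i])[[1,0]])) for i in range(4)])
print('side',[side(*p,.035) for p in[(602,270),(423,430),(138,331)]])
print('side corners R,front,left',[side(*p,.035) for p in[(663,270),(433,470),(77,346)]])
print('shim thick end mids (top edge z .023), T R B L')
for a,b in[((362,47),(397,79)),((513,241),(548,277)),((223,481),(258,524)),((40,317),(75,355))]:print(top(*a,.023),top(*b,.023))
print('side thick bottom edges: front shim(R), right shim(T)',side(497,552,0),side(527,535,0),side(690,392,0),side(716,362,0))
E
```

```text
[[ 0.672   0.007   0.035 ]
 [ 0.5667 -0.0839  0.035 ]
 [ 0.476   0.0228  0.035 ]
 [ 0.5819  0.1138  0.035 ]] [0.5741 0.0149 0.035 ]
[[ 0.6984  0.0054  0.035 ]
 [ 0.5639 -0.1101  0.035 ]
 [ 0.4489  0.0261  0.035 ]
 [ 0.5841  0.1394  0.035 ]] [0.5738 0.0152 0.035 ]
[np.float64(0.1392108293100782), np.float64(0.14006621004080366), np.float64(0.13961994989003168), np.float64(0.1397174815050847)] [np.float64(-139.1842434001857), np.float64(130.33021833990128), np.float64(40.67097362963586), np.float64(-49.83859257936185)]
[np.float64(0.1772766354060441), np.float64(0.1783014137297936), np.float64(0.17640693089128348), np.float64(0.17612594622241612)] [np.float64(-139.32001036549258), np.float64(130.17065734826232), np.float64(39.97522855117495), np.float64(-49.548361539037415)]
side [array([0.671 , 0.0048, 0.035 ]), array([ 0.5642, -0.0868,  0.035 ]), array([0.4735, 0.0208, 0.035 ])]
side corners R,front,left [array([ 0.6954, -0.0036,  0.035 ]), array([ 0.5599, -0.1143,  0.035 ]), array([0.4473, 0.0175, 0.035 ])]
shim thick end mids (top edge z .023), T R B L
[ 0.7133 -0.0223  0.023 ] [ 0.6952 -0.0421  0.023 ]
[ 0.6038 -0.1075  0.023 ] [ 0.5836 -0.1272  0.023 ]
[0.4689 0.0554 0.023 ] [0.4449 0.0357 0.023 ]
[0.5606 0.1585 0.023 ] [0.5393 0.1387 0.023 ]
side thick bottom edges: front shim(R), right shim(T) [ 0.5812 -0.1273  0.    ] [ 0.5958 -0.1204  0.    ] [ 0.6925 -0.0457  0.    ] [ 0.7111 -0.0276  0.    ]
```

{"method": "send_rows", "body": {
  "targets": [
    [1,0,0,0,0.118],
    [1,0,0,0,0.118],
    [1,0,0,0,0.118],
    [1,0,0,0,0.117],
    [1,0,0,0,0]
  ],
  "newtons": 20
}}

```text
clock: 0.6
eef_pos: [0.1908, 0.4618, 0.2558]
eef_rot: [0.418, 0.908, -0.001, 0.0]
wrist_force: [0.2, -0.7, 0.1]
width: 0.0122
finger_force: 0.0
```

```bash
cat >> h.py <<'E'
from plant import get_state
from scipy.spatial.transform import Rotation as Ro
def go(x,y,tipz):
    s=get_state(); R=Ro.from_quat(s['eef_rot']).as_matrix()
    return np.round(R.T@(np.array([x,y,tipz+.025])-s['eef_pos'])*100,2), np.round(np.degrees(np.arctan2(R[1,0],R[0,0])),2)
def st():
    s=get_state(); R=Ro.from_quat(s['eef_rot']).as_matrix()
    print(round(s['clock'],2),'pos',np.round(s['eef_pos'],4),'F',np.round(s['wrist_force'],2),'tau',np.round(s['torque'],2),'w',round(s['width'],4),'q',np.round(s['qpos'],2))
E
python3 -c "
from h import *
st();print(go(.581,.118,.2))"
```

```text
0.6 pos [0.1908 0.4618 0.2558] F [ 0.17 -0.71  0.07] tau [-0.01 -0.03  0.03] w 0.0122 q [1.18 0.24 0.   1.34 0.   2.04]
(array([-51.49,   7.28,   3.1 ]), np.float64(130.58))
```

{"method": "send_rows", "body": {
  "targets": [
    [1,-4.3,0.6,0,0],
    [1,-4.3,0.6,0,0],
    [1,-4.3,0.6,0,0],
    [1,-4.3,0.6,0,0],
    [1,-4.3,0.6,0,0],
    [1,-4.3,0.6,0,0],
    [1,-4.3,0.6,0,0],
    [1,-4.3,0.6,0,0],
    [1,-4.3,0.6,0,0],
    [1,-4.3,0.6,0,0]
  ]
}}

```text
clock: 1.6
eef_pos: [0.5172, 0.173, 0.2561]
eef_rot: [0.417, 0.909, -0.0, -0.0]
wrist_force: [-0.5, 1.0, 0.3]
width: -0.0002
finger_force: 0.0
```

{"method": "send_rows", "body": {
  "targets": [
    [1,-4.3,0.6,0,0],
    [1,-4.2,0.7,0,0],
    [1,0,0,0,0],
    [1,0,0,0,0],
    [1,0,0,0,0]
  ]
}}

```text
clock: 2.1
eef_pos: [0.5805, 0.1189, 0.256]
eef_rot: [0.417, 0.909, -0.0, -0.001]
wrist_force: [-0.5, 0.1, 0.0]
width: 0.0001
finger_force: 0.0
```

```bash
python3 -c "
from h import *
st();print(go(.581,.118,.045))"
```

```text
2.1 pos [0.5805 0.1189 0.256 ] F [-0.53  0.09  0.01] tau [0.01 0.03 0.03] w 0.0001 q [0.2  0.43 0.27 1.41 0.   1.06]
(array([-0.12,  0.  , 18.6 ]), np.float64(130.67))
```

{"method": "send_rows", "body": {
  "targets": [
    [1,-0.1,0,4,0],
    [1,0,0,4,0],
    [1,0,0,4,0],
    [1,0,0,4,0],
    [1,0,0,1.6,0],
    [1,0,0,0.5,0],
    [1,0,0,0,0],
    [1,0,0,0,0]
  ]
}}

```text
clock: 2.9
eef_pos: [0.5828, 0.1185, 0.0771]
eef_rot: [0.418, 0.909, 0.001, 0.001]
wrist_force: [-0.0, -0.0, 0.1]
width: -0.0005
finger_force: 0.0
```

{"method": "send_rows", "body": {
  "targets": [
    [1,0,0,0.2,0],
    [1,0,0,0.2,0],
    [1,0,0,0.1,0],
    [1,0,0,0,0]
  ]
}}

```text
clock: 3.3
eef_pos: [0.5819, 0.1175, 0.0704]
eef_rot: [0.418, 0.908, 0.0, 0.0]
wrist_force: [-0.5, -0.1, -0.9]
width: 0.0003
finger_force: 0.0
```

{"method": "send_rows", "body": {
  "targets": [
    [1,0,0,0.1,0],
    [1,0,0,0.1,0],
    [1,0,0,0,0]
  ]
}}

```text
clock: 3.6
eef_pos: [0.5818, 0.1175, 0.0681]
eef_rot: [0.418, 0.908, -0.0, -0.0]
wrist_force: [-0.5, 0.6, 0.1]
width: 0.0002
finger_force: 0.0
```

{"method": "send_rows", "body": {
  "targets": [
    [1,0,0,0.2,0],
    [1,0,0,0.2,0],
    [1,0,0,0.2,0],
    [1,0,0,0,0],
    [1,0,0,0,0]
  ]
}}

```text
clock: 4.1
eef_pos: [0.5818, 0.1176, 0.0622]
eef_rot: [0.418, 0.908, -0.0, -0.0]
wrist_force: [0.2, 0.1, -0.8]
width: -0.0001
finger_force: 0.0
```

{"method": "send_rows", "body": {
  "targets": [
    [1,0,0,0.1,0],
    [1,0,0,0.1,0],
    [1,0,0,0,0]
  ]
}}

```text
clock: 4.4
eef_pos: [0.5819, 0.1176, 0.0602]
eef_rot: [0.418, 0.908, -0.0, -0.0]
wrist_force: [-0.4, 0.1, 0.6]
width: 0.0001
finger_force: 0.0
```

{"method": "send_rows", "body": {
  "targets": [
    [1,0,0,0.1,0],
    [1,0,0,0,0]
  ]
}}

```text
clock: 4.6
eef_pos: [0.5821, 0.1176, 0.0595]
eef_rot: [0.418, 0.908, 0.0, 0.0]
wrist_force: [0.2, -0.3, 1.3]
width: -0.0002
finger_force: 0.6
```

{"method": "send_rows", "body": {
  "targets": [
    [1,0,0,0.1,0],
    [1,0,0,0,0]
  ]
}}

```text
clock: 4.8
eef_pos: [0.5821, 0.1177, 0.0594]
eef_rot: [0.418, 0.908, 0.0, 0.0]
wrist_force: [-1.0, -0.2, 6.1]
width: 0.0002
finger_force: 3.1
```

{"method": "send_rows", "body": {
  "targets": [
    [1,0,0,0.1,0],
    [1,0,0,0,0]
  ]
}}

```text
clock: 5.0
eef_pos: [0.5821, 0.1176, 0.0593]
eef_rot: [0.418, 0.908, 0.0, 0.001]
wrist_force: [-3.8, -0.4, 10.4]
width: -0.0001
finger_force: 5.5
```

{"method": "send_rows", "body": {
  "targets": [
    [1,0,0,0.1,0],
    [1,0,0,0,0]
  ]
}}

```text
clock: 5.2
eef_pos: [0.5822, 0.1177, 0.0592]
eef_rot: [0.418, 0.908, 0.001, 0.001]
wrist_force: [-5.6, -0.3, 14.9]
width: -0.0003
finger_force: 7.8
```

L corner is firm. Next T.

{"method": "send_rows", "body": {
  "targets": [
    [1,0,0,-0.8,0],
    [1,0,0,-3,0],
    [1,0,0,-3.5,0],
    [1,-4,0,0,0],
    [1,-4,0,0,0],
    [1,-4,0,0,0],
    [1,-2.8,0,0,0],
    [1,0,0,0,0],
    [1,0,0,0,0]
  ]
}}

```text
clock: 6.1
eef_pos: [0.678, 0.0047, 0.1285]
eef_rot: [0.419, 0.908, -0.0, -0.001]
wrist_force: [-0.5, -0.8, -0.8]
width: 0.0004
finger_force: 0.0
```

```bash
python3 -c "
from h import *
st();print(go(.677,.006,.037))"
```

```text
6.1 pos [0.678  0.0047 0.1285] F [-0.46 -0.84 -0.82] tau [ 0.03 -0.01  0.01] w 0.0004 q [0.01 0.67 0.34 1.24 0.   0.87]
(array([0.16, 0.02, 6.65]), np.float64(130.49))
```

{"method": "send_rows", "body": {
  "targets": [
    [1,0.1,0,3,0],
    [1,0,0,2,0],
    [1,0,0,1,0],
    [1,0,0,0.5,0],
    [1,0,0,0,0],
    [1,0,0,0,0]
  ]
}}

```text
clock: 6.7
eef_pos: [0.6782, 0.0063, 0.0655]
eef_rot: [0.418, 0.908, 0.0, 0.001]
wrist_force: [0.5, -1.0, 0.3]
width: -0.0
finger_force: 0.0
```

{"method": "send_rows", "body": {
  "targets": [
    [1,0,0,0.1,0],
    [1,0,0,0.1,0],
    [1,0,0,0,0]
  ]
}}

```text
clock: 7.0
eef_pos: [0.6777, 0.0059, 0.0627]
eef_rot: [0.418, 0.908, 0.0, 0.0]
wrist_force: [-0.1, 0.0, -0.4]
width: -0.0
finger_force: 0.0
```

{"method": "send_rows", "body": {
  "targets": [
    [1,0,0,0.1,0],
    [1,0,0,0,0]
  ]
}}

```text
clock: 7.2
eef_pos: [0.6775, 0.0059, 0.0612]
eef_rot: [0.418, 0.908, -0.0, -0.0]
wrist_force: [0.1, -0.5, -0.3]
width: 0.0002
finger_force: 0.0
```

{"method": "send_rows", "body": {
  "targets": [
    [1,0,0,0.1,0],
    [1,0,0,0,0]
  ]
}}

```text
clock: 7.4
eef_pos: [0.6774, 0.0059, 0.0601]
eef_rot: [0.418, 0.908, -0.0, -0.0]
wrist_force: [-0.7, -0.1, -0.4]
width: -0.0002
finger_force: 0.0
```

{"method": "send_rows", "body": {
  "targets": [
    [1,0,0,0.1,0],
    [1,0,0,0,0]
  ]
}}

```text
clock: 7.6
eef_pos: [0.6776, 0.0059, 0.0592]
eef_rot: [0.418, 0.908, 0.0, 0.0]
wrist_force: [-0.3, -0.5, -0.6]
width: -0.0001
finger_force: 0.0
```

{"method": "send_rows", "body": {
  "targets": [
    [1,0,0,0.1,0],
    [1,0,0,0,0]
  ]
}}

```text
clock: 7.8
eef_pos: [0.6777, 0.0059, 0.0588]
eef_rot: [0.418, 0.908, 0.0, 0.0]
wrist_force: [-0.1, -0.6, 2.5]
width: 0.0005
finger_force: 1.6
```

{"method": "send_rows", "body": {
  "targets": [
    [1,0,0,0.1,0],
    [1,0,0,0,0]
  ]
}}

```text
clock: 8.0
eef_pos: [0.6779, 0.0059, 0.0577]
eef_rot: [0.418, 0.908, 0.0, 0.0]
wrist_force: [-0.4, 0.4, 4.0]
width: -0.0004
finger_force: 1.7
```

{"method": "send_rows", "body": {
  "targets": [
    [1,0,0,0.1,0],
    [1,0,0,0,0]
  ]
}}

```text
clock: 8.2
eef_pos: [0.678, 0.0059, 0.0566]
eef_rot: [0.418, 0.908, 0.0, 0.001]
wrist_force: [0.9, 0.1, 4.5]
width: -0.0002
finger_force: 1.9
```

{"method": "send_rows", "body": {
  "targets": [
    [1,0,0,0.05,0],
    [1,0,0,0,0]
  ]
}}

```text
clock: 8.4
eef_pos: [0.6781, 0.0059, 0.0564]
eef_rot: [0.418, 0.908, 0.0, 0.001]
wrist_force: [-0.7, -0.1, 6.0]
width: 0.0003
finger_force: 2.6
```

{"method": "send_rows", "body": {
  "targets": [
    [1,0,0,0.1,0],
    [1,0,0,0,0]
  ]
}}

```text
clock: 8.6
eef_pos: [0.6781, 0.0059, 0.0563]
eef_rot: [0.418, 0.908, 0.0, 0.001]
wrist_force: [-2.0, 0.0, 8.9]
width: -0.0002
finger_force: 4.3
```

{"method": "send_rows", "body": {
  "targets": [
    [1,0,0,0.1,0],
    [1,0,0,0,0]
  ]
}}

```text
clock: 8.8
eef_pos: [0.6782, 0.0059, 0.0561]
eef_rot: [0.418, 0.908, 0.0, 0.001]
wrist_force: [-3.1, 0.0, 11.8]
width: -0.0001
finger_force: 6.0
```

{"method": "send_rows", "body": {
  "targets": [
    [1,0,0,0.1,0],
    [1,0,0,0,0]
  ]
}}

```text
clock: 9.0
eef_pos: [0.6782, 0.0059, 0.056]
eef_rot: [0.418, 0.908, 0.001, 0.001]
wrist_force: [-3.6, -0.5, 15.4]
width: 0.0001
finger_force: 7.8
```

T dips about 2.8 mm at 3–4 N, so T is the slack corner. I'll retract and look closer at its shim.

{"method": "send_rows", "body": {
  "targets": [
    [1,0,0,-1.2,0],
    [1,0,0,-3,0],
    [1,0,0,-3,0],
    [1,0,0,0,0]
  ]
}}

```text
clock: 9.4
eef_pos: [0.6802, 0.006, 0.1297]
eef_rot: [0.418, 0.908, 0.002, 0.004]
wrist_force: [0.2, -0.1, 0.5]
width: 0.0004
finger_force: 0.0
```

Run:
```python
import cv2
from h import *
st(); print(go(.7155,-.045,.1))
a=cv2.imread('pics/top0.png')[150:175,260:285]; a=cv2.resize(a,(500,500),interpolation=cv2.INTER_CUBIC)
b=cv2.imread('pics/side0.png')[195:215,265:292]; b=cv2.resize(b,None,fx=11,fy=11,interpolation=cv2.INTER_CUBIC)
b=cv2.copyMakeBorder(b,0,500-b.shape[0],0,0,cv2.BORDER_CONSTANT); cv2.imwrite('pics/shimc.png',np.hstack([a,b]))
```

```text
9.4 pos [0.6802 0.006  0.1297] F [ 0.22 -0.09  0.47] tau [ 0.01 -0.05  0.08] w 0.0004 q [0.01 0.66 0.33 1.23 0.   0.87]
(array([-6.17, -0.64,  0.5 ]), np.float64(130.57))
```

View pics/shimc.png

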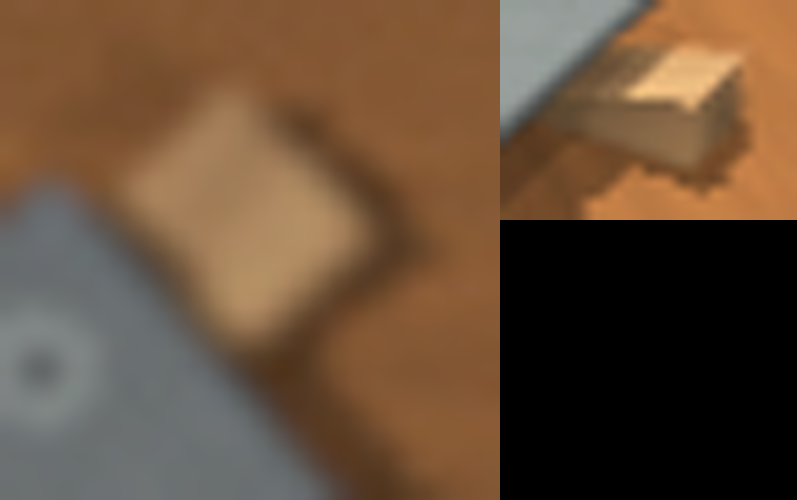

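Shim T's thick end runs from crop (242,98) to (375,225), mid (308,161), which is about (.7035,−.0315) in world. Its way in lies at about 133°.

{"method": "send_rows", "body": {
  "targets": [
    [1,-3,-0.3,0,-0.044],
    [1,-3,-0.3,0,0],
    [1,0,0,0,0],
    [1,0,0,0,0],
    [1,0,0,0,0]
  ]
}}

```text
clock: 9.9
eef_pos: [0.7122, -0.0421, 0.1237]
eef_rot: [0.398, 0.917, -0.0, -0.001]
wrist_force: [1.4, -0.5, 0.0]
width: -0.0001
finger_force: 0.0
```

```bash
python3 -c "
from h import *
st();print(go(.7155,-.044,.008))"
```

```text
9.9 pos [ 0.7122 -0.0421  0.1237] F [ 1.39 -0.48  0.04] tau [-0.04 -0.02 -0.06] w -0.0001 q [-0.06  0.75  0.47  1.3   0.    0.76]
(array([-0.38,  0.13,  9.07]), np.float64(133.11))
```

{"method": "send_rows", "body": {
  "targets": [
    [1,-0.4,0.1,0,0],
    [1,0,0,3,0],
    [1,0,0,3,0],
    [1,0,0,0.5,0],
    [1,0,0,0,0],
    [1,0,0,0,0],
    [1,0,0,0,0]
  ]
}}

```text
clock: 10.6
eef_pos: [0.718, -0.0449, 0.0622]
eef_rot: [0.398, 0.917, 0.001, 0.002]
wrist_force: [-0.5, 0.3, -0.5]
width: -0.0001
finger_force: 0.0
```

```bash
python3 -c "
from h import *
st();print(go(.7155,-.044,.008))
import cv2
cv2.imwrite('pics/side1.png',cv2.resize(imaging.grab_frame('side')[150:240,210:310],None,fx=6,fy=6,interpolation=cv2.INTER_CUBIC))"
```

```text
10.6 pos [ 0.718  -0.0449  0.0622] F [-0.46  0.3  -0.52] tau [ 0.04 -0.04  0.01] w -0.0001 q [-0.06  0.8   0.4   1.17 -0.    0.76]
(array([ 0.25, -0.12,  2.92]), np.float64(133.1))
```

View pics/side1.png

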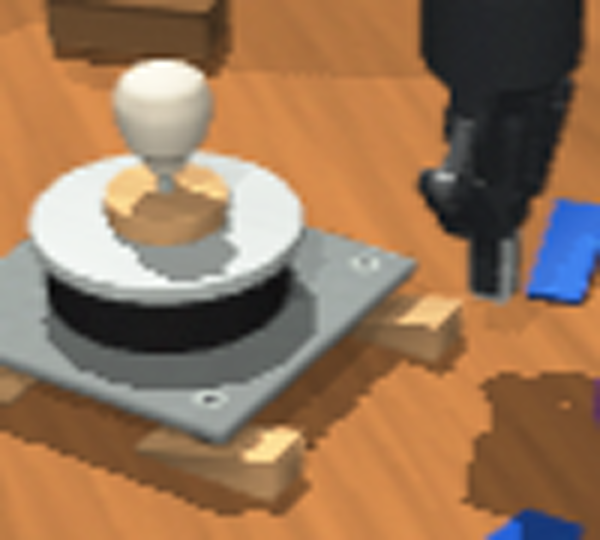

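Finger tip at (493,298), clear of the shim end at (440,340); the blue decoy lies well behind it. Descending.

{"method": "send_rows", "body": {
  "targets": [
    [1,0,0,1,0],
    [1,0,0,1,0],
    [1,0,0,0.6,0],
    [1,0,0,0,0],
    [1,0,0,0,0]
  ]
}}

```text
clock: 11.15
eef_pos: [0.7162, -0.045, 0.0331]
eef_rot: [0.398, 0.917, -0.0, -0.001]
wrist_force: [-0.6, -0.6, 0.3]
width: -0.0001
finger_force: 0.0
```

{"method": "send_rows", "body": {
  "targets": [
    [1,0.15,0,0,0],
    [1,0.15,0,0,0],
    [1,0,0,0,0],
    [1,0,0,0,0]
  ]
}}

```text
clock: 11.55
eef_pos: [0.7146, -0.0427, 0.0342]
eef_rot: [0.398, 0.917, 0.0, 0.0]
wrist_force: [0.2, -1.0, -0.2]
width: -0.0
finger_force: 0.0
```

{"method": "send_rows", "body": {
  "targets": [
    [1,0.15,0,0,0],
    [1,0.15,0,0,0],
    [1,0.15,0,0,0],
    [1,0.15,0,0,0],
    [1,0,0,0,0]
  ]
}}

```text
clock: 12.05
eef_pos: [0.7102, -0.0382, 0.0338]
eef_rot: [0.398, 0.917, 0.0, -0.0]
wrist_force: [-0.3, 0.8, 0.4]
width: 0.0002
finger_force: 0.0
```

{"method": "send_rows", "body": {
  "targets": [
    [1,0.1,0,0,0],
    [1,0.1,0,0,0],
    [1,0.1,0,0,0],
    [1,0.1,0,0,0],
    [1,0,0,0,0]
  ]
}}

```text
clock: 12.55
eef_pos: [0.7075, -0.0354, 0.0338]
eef_rot: [0.398, 0.917, 0.0, -0.0]
wrist_force: [0.3, 0.8, -0.0]
width: -0.0004
finger_force: 0.0
```

{"method": "send_rows", "body": {
  "targets": [
    [1,0.1,0,0,0],
    [1,0.1,0,0,0],
    [1,0,0,0,0]
  ]
}}

```text
clock: 12.85
eef_pos: [0.7062, -0.0339, 0.0338]
eef_rot: [0.398, 0.917, 0.0, -0.0]
wrist_force: [-0.9, 0.7, -0.3]
width: -0.0003
finger_force: 0.0
```

{"method": "send_rows", "body": {
  "targets": [
    [1,0.1,0,0,0],
    [1,0.1,0,0,0],
    [1,0,0,0,0]
  ]
}}

```text
clock: 13.15
eef_pos: [0.7048, -0.0325, 0.0338]
eef_rot: [0.398, 0.917, 0.0, -0.0]
wrist_force: [-0.3, -0.0, 0.5]
width: 0.0
finger_force: 0.0
```

```bash
python3 -c "
from h import *
st()
import cv2
cv2.imwrite('pics/side2.png',cv2.resize(imaging.grab_frame('side')[150:240,210:310],None,fx=6,fy=6,interpolation=cv2.INTER_CUBIC))"
```

```text
13.15 pos [ 0.7048 -0.0325  0.0338] F [-0.33 -0.03  0.52] tau [-0.01  0.07  0.05] w 0.0 q [-0.05  0.8   0.33  1.1   0.    0.77]
```

View pics/side2.png

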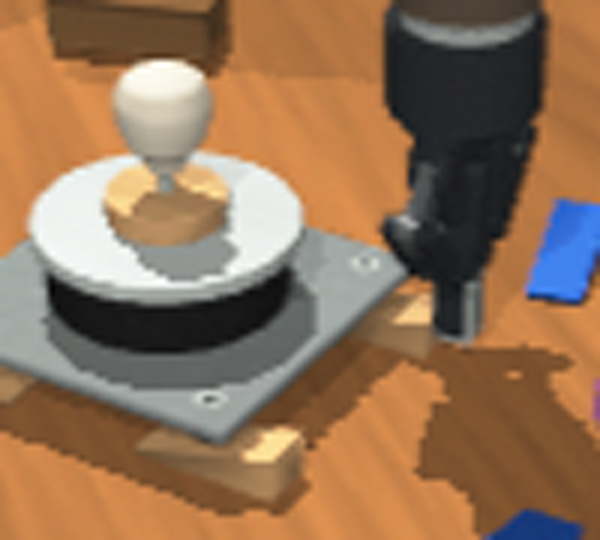

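Finger at (460,335) is now touching the shim's end, whose near corner has moved to about (432,355). Continuing.

{"method": "send_rows", "body": {
  "targets": [
    [1,0.1,0,0,0],
    [1,0.1,0,0,0],
    [1,0,0,0,0]
  ]
}}

```text
clock: 13.5
eef_pos: [0.7034, -0.031, 0.0338]
eef_rot: [0.398, 0.917, 0.0, -0.0]
wrist_force: [-0.7, 0.5, 0.3]
width: 0.0003
finger_force: 0.0
```

{"method": "send_rows", "body": {
  "targets": [
    [1,0.1,0,0,0],
    [1,0.1,0,0,0],
    [1,0,0,0,0]
  ]
}}

```text
clock: 13.8
eef_pos: [0.7024, -0.0299, 0.0339]
eef_rot: [0.398, 0.917, -0.0, 0.0]
wrist_force: [1.2, -0.9, -0.3]
width: 0.0001
finger_force: 0.9
```

{"method": "send_rows", "body": {
  "targets": [
    [1,0.1,0,0,0],
    [1,0.1,0,0,0],
    [1,0,0,0,0]
  ]
}}

```text
clock: 14.1
eef_pos: [0.7015, -0.029, 0.034]
eef_rot: [0.398, 0.917, -0.0, 0.001]
wrist_force: [3.0, -4.1, -2.1]
width: 0.0001
finger_force: 2.6
```

{"method": "send_rows", "body": {
  "targets": [
    [1,0.1,0,0,0],
    [1,0,0,0,0]
  ]
}}

```text
clock: 14.3
eef_pos: [0.7011, -0.0286, 0.034]
eef_rot: [0.398, 0.917, -0.0, 0.001]
wrist_force: [4.0, -3.7, -2.9]
width: -0.0002
finger_force: 3.1
```

{"method": "send_rows", "body": {
  "targets": [
    [1,0.1,0,0,0],
    [1,0,0,0,0]
  ]
}}

```text
clock: 14.5
eef_pos: [0.7008, -0.0283, 0.0341]
eef_rot: [0.399, 0.917, -0.001, 0.002]
wrist_force: [5.1, -4.2, -2.8]
width: 0.0
finger_force: 3.8
```

{"method": "send_rows", "body": {
  "targets": [
    [1,0.05,0,0,0],
    [1,0,0,0,0],
    [1,0,0,0,0]
  ]
}}

```text
clock: 14.8
eef_pos: [0.7008, -0.0283, 0.0342]
eef_rot: [0.399, 0.917, -0.001, 0.002]
wrist_force: [5.7, -5.5, -3.6]
width: 0.0
finger_force: 4.2
```

```bash
python3 -c "
from h import *
st()
import cv2
cv2.imwrite('pics/side3.png',cv2.resize(imaging.grab_frame('side')[150:240,210:310],None,fx=6,fy=6,interpolation=cv2.INTER_CUBIC))"
```

```text
14.8 pos [ 0.7008 -0.0283  0.0342] F [ 5.67 -5.52 -3.56] tau [-1.3  -1.2   0.04] w 0.0 q [-0.04  0.79  0.3   1.08 -0.    0.78]
```

View pics/side3.png

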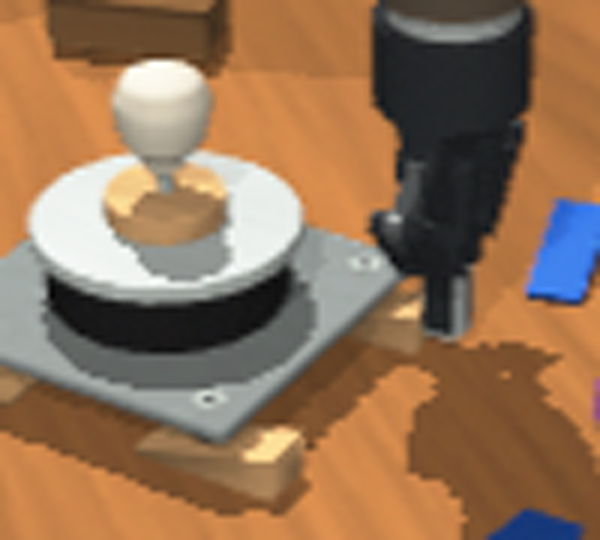

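The shim went in about 11 mm (near corner now (420,352)) and holds about 8 N. Backing off, then the proof press.

{"method": "send_rows", "body": {
  "targets": [
    [1,-0.2,0,0,0],
    [1,-0.4,0,0,0],
    [1,-0.6,0,0,0],
    [1,-0.3,0,0,0],
    [1,0,0,-2,0],
    [1,0,0,-4,0],
    [1,0,0,-3,0],
    [1,0,0,0,0],
    [1,0,0,0,0]
  ]
}}

```text
clock: 15.75
eef_pos: [0.7099, -0.0372, 0.1251]
eef_rot: [0.398, 0.917, 0.001, 0.001]
wrist_force: [0.3, -0.5, -1.0]
width: -0.0001
finger_force: 0.0
```

```bash
python3 -c "
from h import *
st();print(go(.677,.006,.037))"
```

```text
15.75 pos [ 0.7099 -0.0372  0.1251] F [ 0.31 -0.45 -1.02] tau [0.03 0.02 0.02] w -0.0001 q [-0.05  0.74  0.46  1.29  0.    0.77]
(array([5.41, 0.54, 6.3 ]), np.float64(133.1))
```

{"method": "send_rows", "body": {
  "targets": [
    [1,2.7,0.25,0,0.044],
    [1,2.7,0.25,0,0],
    [1,0,0,3,0],
    [1,0,0,2,0],
    [1,0,0,1,0],
    [1,0,0,0,0],
    [1,0,0,0,0]
  ]
}}

```text
clock: 16.45
eef_pos: [0.6768, 0.0061, 0.0631]
eef_rot: [0.418, 0.908, -0.0, -0.001]
wrist_force: [-0.2, -0.3, -0.1]
width: -0.0002
finger_force: 0.0
```

{"method": "send_rows", "body": {
  "targets": [
    [1,0,0,0.1,0],
    [1,0,0,0.1,0],
    [1,0,0,0,0],
    [1,0,0,0,0]
  ]
}}

```text
clock: 16.85
eef_pos: [0.6772, 0.0062, 0.062]
eef_rot: [0.418, 0.908, 0.0, 0.0]
wrist_force: [0.1, -0.1, -0.1]
width: -0.0001
finger_force: 0.0
```

{"method": "send_rows", "body": {
  "targets": [
    [1,0,0,0.1,0],
    [1,0,0,0,0]
  ]
}}

```text
clock: 17.05
eef_pos: [0.677, 0.0062, 0.0607]
eef_rot: [0.418, 0.908, -0.0, -0.0]
wrist_force: [0.3, 0.6, -0.2]
width: 0.0002
finger_force: 0.0
```

{"method": "send_rows", "body": {
  "targets": [
    [1,0,0,0.1,0],
    [1,0,0,0,0]
  ]
}}

```text
clock: 17.25
eef_pos: [0.677, 0.0062, 0.0596]
eef_rot: [0.418, 0.908, -0.0, -0.0]
wrist_force: [-0.0, -1.0, -0.5]
width: 0.0001
finger_force: 0.0
```

{"method": "send_rows", "body": {
  "targets": [
    [1,0,0,0.1,0],
    [1,0,0,0,0]
  ]
}}

```text
clock: 17.45
eef_pos: [0.6771, 0.0062, 0.0593]
eef_rot: [0.418, 0.908, 0.0, 0.0]
wrist_force: [-1.6, 0.1, 3.3]
width: 0.0001
finger_force: 1.6
```

{"method": "send_rows", "body": {
  "targets": [
    [1,0,0,0.1,0],
    [1,0,0,0,0]
  ]
}}

```text
clock: 17.65
eef_pos: [0.6772, 0.0062, 0.0592]
eef_rot: [0.418, 0.908, 0.0, 0.0]
wrist_force: [-2.8, 0.1, 7.3]
width: 0.0
finger_force: 3.7
```

{"method": "send_rows", "body": {
  "targets": [
    [1,0,0,0.1,0],
    [1,0,0,0,0]
  ]
}}

```text
clock: 17.85
eef_pos: [0.6772, 0.0062, 0.0591]
eef_rot: [0.418, 0.908, 0.0, 0.001]
wrist_force: [-4.7, 0.8, 11.1]
width: 0.0001
finger_force: 5.5
```

{"method": "send_rows", "body": {
  "targets": [
    [1,0,0,0.1,0],
    [1,0,0,0,0]
  ]
}}

```text
clock: 18.05
eef_pos: [0.6772, 0.0062, 0.059]
eef_rot: [0.418, 0.908, 0.0, 0.001]
wrist_force: [-6.7, -0.0, 16.3]
width: 0.0002
finger_force: 7.4
```

{"method": "send_rows", "body": {
  "targets": [
    [1,0,0,0.05,0],
    [1,0,0,0,0]
  ]
}}

```text
clock: 18.25
eef_pos: [0.6772, 0.0063, 0.059]
eef_rot: [0.418, 0.908, 0.0, 0.001]
wrist_force: [-7.6, -0.2, 17.6]
width: 0.0
finger_force: 8.3
```

T is now firm: 0.3 mm at 17 N, at the same height as before. Retract and take a last look.

{"method": "send_rows", "body": {
  "targets": [
    [1,0,0,-0.8,0],
    [1,0,0,-3,0],
    [1,0,0,-4,0],
    [1,0,0,-4,0],
    [1,0,0,-4,0],
    [1,0,0,0,0],
    [1,0,0,0,0]
  ]
}}

```text
clock: 18.95
eef_pos: [0.678, 0.0062, 0.2148]
eef_rot: [0.418, 0.908, 0.001, 0.002]
wrist_force: [0.1, 1.0, -1.2]
width: -0.0004
finger_force: 0.0
```

```bash
python3 -c "
from h import *
st()
import cv2
cv2.imwrite('pics/side4.png',cv2.resize(imaging.grab_frame('side')[150:240,185:295],None,fx=7,fy=6.6,interpolation=cv2.INTER_CUBIC))"
```

```text
18.95 pos [0.678  0.0062 0.2148] F [ 0.09  0.99 -1.19] tau [ 0.03  0.04 -0.01] w -0.0004 q [ 0.01  0.62  0.48  1.43 -0.    0.87]
```

View pics/side4.png

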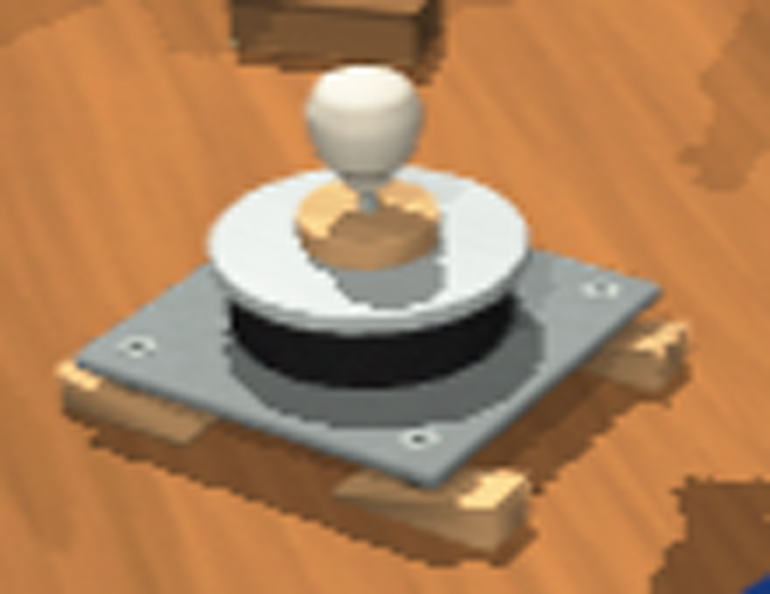

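The shim at (655,350) now sits further in; the base and the other visible shims look unchanged. Handing in.

```bash
python3 -c "
from plant import ticket
print(ticket.sign_off())"
```

```text
the job is handed in; nothing more can be done
None
```

The slack corner was the one farthest from the robot; it dipped about 2.8 mm at 3–4 N. I pushed its shim in about 11 mm (estimated from the pictures) to about 8 N, and it then pressed firm (about 0.3 mm at 17 N) at its original height. I pressed only that corner and one other, and handed the job in after about 19 s of the 72 s allowed.

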